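Feed a blank down the mitre box to the length stop

ROBOT

A 7-joint arm with a two-finger parallel gripper is mounted at the origin on the work surface. World frame = base frame: x ahead of the robot, y to its left, z up, the work surface at z = 0. Lengths are in m, angles in rad, forces in N, time in s.
With the tool pointing down it reaches from about 0.4 to 0.875 m from the base axis. Payload 19.3 kg.
Tool frame: the origin (TCP) lies where the fingers leave the gripper's body, on its centre line; the fingertips stand bot.tip_reach ahead of it and the grasp point (between the pads) lies 54 mm ahead of it (bot.tip_reach is the distance from the TCP to the fingertips, in m); z points along the fingers, y is the line along which they close (so a half turn about z gives the same grasp; the last joint's range is limited). The gripper opens to 85 mm and grips with 20 to 120 N. Pads are 22 mm wide; open, the fingers measure 114 mm over their backs; the gripper's body (76 mm by 85 mm) begins 54 mm behind the grasp point. The pads swing forward as they close: fully open they stand 13 mm farther back than shut.
Start: joints at [-1.178, 0.521, -0.036, 1.599, 0.021, 1.021, -0.113], TCP at [0.279, 0.559, 0.304] pointing down, gripper open.
Joint ranges: [-2.91, 2.91], [-0.3, 2.13], [-1.5, 1.42], [0.17, 2.43], [-1.26, 4.41], [0.16, 1.93], [-2.52, 2.52]. Speed limits (rad/s): [1.89, 1.89, 2.39, 2.39, 3.01, 3.01, 3.01].

INTERFACE

Orientations are given as [roll, pitch, yaw] about the fixed x, y, z axes, in that order (R = Rz(yaw) Ry(pitch) Rx(roll)).
In Python, from workcell import bot gives the robot as it stands. The module is installed in compiled form; this text tells all that it offers.
- The arm moves only by the shell command python3 -m jog 'ROWS' [FORCE]. ROWS is JSON, a list that holds one entry, the list of rows, each a list of 7 numbers: the shift along the tool's x, y, z in mm, then the turn, a rotation vector about the tool's x, y, z in rad, then the opening, from 0 (shut) to 1 (fully open). In form: [[[tx, ty, tz, wx, wy, wz, fingers], ...]]. A call has 1 to 5 rows; each row shifts and turns the commanded pose from where the row before left it, along the tool's axes as they then stand; what a row does not reach is not made up. A row lasts 1/10 s, in which the tool goes at most 50 mm and 8.59 degrees, less where a joint would pass 70% of its speed; a pose out of reach is approached as far as the arm can. A call is refused whole if a number of a shift passes 50 or a number of a turn 0.15, either way. A call with a gripper value outside its range is refused whole. The fingers move at their own pace and stop on an object; FORCE is the grip in N (left out, the last holds). Time passes only in rows, so rows that do not move let the fingers close. It gives the time, the measured TCP pose, the force, the opening and the grip force at its end, in the units of the state.
- bot.observe(): the state, without advancing time (a new reading comes with each control period).
- bot.grab_frame(name): name is "scene" or "side" or "wrist"; returns a dict with "img" (384x512x3 uint8, red, green, blue), "intrinsics" (3x3 intrinsics, pixels), "k1" (the pictures are not rectified: a ray, as slopes to the right and down, at radius r is drawn at 1 + k1 r^2 times it, then the intrinsics apply), "R" (3x3) and "t" (3): a world point X has camera coordinates R X + t; the wrist camera has in their place "tool_from_camera" (4x4, takes a point from camera to tool coordinates, whose origin is the TCP and whose axes are the flange's). Camera axes: x right, y down, z forward; pixel columns grow to the right and rows downward; lengths in m; the calibration is good to about 2 mm. A picture is of the moment at which its call begins: read the wrist's pose just before it. There is no depth.
- bot.job_done(): hands the job in; it is judged then, once.
Trained networks look in a picture, given as the dict that the camera call returned (one of the last four; its "shot" number tells which), for a name from the list of things; names that differ only in an ending like _2 or _b are one class to them, and where a whole thing is asked for, a point or a joint stands for the part that bears it (a point fixed in the world has none). Each returns a list of dicts, best first, with "conf" (0 to 1); they miss things now and then, are a little off and sometimes report something else, mostly with a low value. They report only what shows in the picture. A call takes as long as a camera call. They do not tell look-alikes from the thing itself.
- bot.trace(query, picture): "region" (384x512 bool, what is visible of it).
- bot.spot_point(query, picture): "xyz" ([x, y, z] in m, in world coordinates, good to about 4 mm: a listed point, or the origin of a listed thing).
The state is a dict: "clock": time; "qpos": joint angles; "qd": joint speeds; "joint_efforts": joint torques, N m; "position": TCP position; "tool_rot": TCP orientation; "force": force on the tool from outside, world axes, zero at the start; "moment": the same for the moment, N m; "grip_width": finger opening in m; "finger_force": force on a finger pad.
Only numpy, scipy, OpenCV 4.12 (cv2) and the standard library are available. Lean on these libraries where they do the work, as an engineer would, in place of code of your own. Each camera call takes 0.05 s, during which the arm holds its last target. There are 200 camera calls.

TASK

Get the wooden blank ready for the saw: lay it on the open infeed end of the mitre box, in line with the channel and with its nose at the mouth, and let go. Then take the push stick and feed the blank down the channel with it, not with the fingers, until its front end rests against the length stop, without shoving the clamped stop along. Finally draw the stick out and lay it flat on the bench clear of the box; leave the other things on the bench where they are.

Things in the scene. Friction and masses are not known exactly. Their poses are not given: they have to be found in the camera images.
- blank: The blank: a plain light wooden bar 80 long x 22 wide x 20 high (mm), about 25 g, lying on the bench. Origin at the centre of its underside, x along its length, z up; both ends are alike. It is the only loose wooden piece that is both 80 mm long and 22 mm wide.
- box: Wooden mitre box fixed to the bench, lying across the robot's front. Its x axis is the feed direction, z up; origin on the bench under the channel's mouth, on its centre line. Base 15 mm thick, 61 mm wide, from x = -100 to +190 mm; its top is the bed. From x = 0 to 190 it carries two walls, 18 mm thick and 35 mm high above the bed; from -100 to 0 the bed is the open infeed.
- box_mouth (a point): Mouth of the channel: point on the bed (15 mm above the bench), on the centre line, where the walls begin. Axes as the box: x = feed direction, into the channel. The straight channel between the walls is 25 mm wide and open on top (wall tops 50 mm above the bench), its mouth flared to about 32 mm over the first 12 mm. Thin saw kerfs cross the walls.
- stop_face (a point): Length stop: dark wooden tongue filling the channel, with a crossbar over the walls and a brass screw on top (72 mm above the bench). This point is on the face that the blank must rest against, at bed height on the centre line, axes as the box; it is set 125 to 170 mm beyond the mouth. The stop is only clamped: pushed with more than about 15 N it slips along.
- stick: Plywood push stick, 265 mm long, 18 wide, 27 high, about 70 g, lying on its narrow lower edge. x runs along it to the notched tip, z up, origin on the underside near the centre of mass. Straight sides from x = -100 to +112 mm. At +112 the upright pushing face, 22 mm high; above it a 5 mm thick lip reaches to +120, over the blank's tail. The rear handle slopes up to 47 mm at x = -145.
- stick_face (a point): Middle of the stick's pushing face, 112 mm ahead of the stick's origin and 10 mm above its underside; same axes as the stick.
- wide_block: Bystander: wooden block 80 x 42 x 20 mm, too wide for the channel. Origin at the centre of its underside.
- short_block: Bystander: wooden block already sawn off, 36 x 22 x 20 mm. Origin at the centre of its underside.
- glue: Bystander: white glue bottle, 56 mm across, 150 mm high. Origin at the centre of its foot.
- tape: Bystander: roll of paper tape lying flat, 90 mm across, 24 mm high. Origin at the centre of its underside.
- tub: Bystander: empty glass tumbler, 76 mm across, 85 mm high. Origin at the centre of its foot.
- knife: Bystander: grey utility knife lying flat, about 145 x 26 x 18 mm. Origin at the underside of its handle.
- saw: Bystander: back saw lying flat, about 345 mm long, beyond the box. Origin at its underside near the middle.
Things that resemble listed ones, but are neither listed nor needed, are in the scene too. What is shaped like the blank but orange or pink is not meant.

How it is judged:
By the outcome, as a careful person would: the job done as asked, in the order asked, and still so for the second after the job is handed in, with the robot touching nothing.
It also fails if it takes over 61 s, if anything falls off the work surface, if the arm or the gripper's body presses on something with over 40 N, if the wrist force passes 120 N, or if a joint passes its speed limit or range.

## Working session

There is one attempt and no reset: what is moved stays moved. The work goes in short steps, Python scripts to look and compute and a shell command to move; the robot and the scene stay as the last step left them, time stands still between calls to the robot, and variables do not carry over. Pictures are saved under pics/ and viewed, at most 10 in all, crops included, and the job is handed in when it is done.

```bash
mkdir -p pics; ls; cat > h.py <<'E'
import numpy as np, cv2
from workcell import bot
def save(n,p): cv2.imwrite(f'pics/{n}.png',p['img'][...,::-1])
def cam(p,pose=None):
    """returns Rwc (cam->world), origin"""
    if 'R' in p: R=np.array(p['R']).T; return R,-R@np.array(p['t'])
    from scipy.spatial.transform import Rotation as Ro
    s=pose; R=Ro.from_euler('xyz',s['tool_rot']).as_matrix(); T=np.array(p['tool_from_camera'])
    return R@T[:3,:3], R@T[:3,3]+np.array(s['position'])
def px2w(p,uv,z,pose=None):
    K=np.array(p['intrinsics']); uv=np.atleast_2d(np.array(uv,float))
    d=np.c_[(uv[:,0]-K[0,2])/K[0,0],(uv[:,1]-K[1,2])/K[1,1]]; s=d.copy()
    for _ in range(20): s=d/(1+p['k1']*(s**2).sum(1))[:,None]
    R,o=cam(p,pose); r=np.c_[s,np.ones(len(s))]@R.T
    return o+r*((z-o[2])/r[:,2])[:,None]
def w2px(p,X,pose=None):
    K=np.array(p['intrinsics']); R,o=cam(p,pose); c=(np.atleast_2d(X)-o)@R
    s=c[:,:2]/c[:,2:]; s=s*(1+p['k1']*(s**2).sum(1))[:,None]
    return s*[K[0,0],K[1,1]]+[K[0,2],K[1,2]]
E
python3 - <<'E'
from h import *
np.set_printoptions(precision=3,suppress=True)
s=bot.observe();print(s, bot.tip_reach)
ims=[]
for n in ['scene','side']:
    p=bot.grab_frame(n); save(n+'0',p)
    print(n,cam(p)[1])
    for q in ['blank','box_mouth','stop_face','stick','stick_face','wide_block','short_block','glue','tape','tub','knife','saw']:
        print(q,[(round(d['conf'],2),np.round(d['xyz'],3).tolist()) for d in bot.spot_point(q,p)[:4]])
E
```

```text
pics
{'clock': 0.0, 'qpos': array([-1.178,  0.522, -0.036,  1.6  ,  0.021,  1.021, -0.113]), 'qd': array([ 0.001,  0.   , -0.002, -0.001,  0.001,  0.001, -0.002]), 'joint_efforts': array([  0.001, -92.71 ,   1.98 , -36.993,   0.018,   0.008,   0.   ]), 'position': array([0.279, 0.559, 0.303]), 'tool_rot': array([-3.14 ,  0.   ,  2.679]), 'force': array([-0.837, -0.557, -0.843]), 'moment': array([-0.001, -0.007,  0.042]), 'finger_force': 0.0, 'grip_width': 0.08536561593487708} 0.0726
scene [1.111 0.237 0.903]
blank [(0.69, [0.359, 0.116, 0.002]), (0.63, [0.334, -0.098, 0.001]), (0.6, [0.352, 0.245, -0.002]), (0.55, [0.453, 0.121, 0.001])]
box_mouth [(0.77, [0.588, 0.008, 0.019]), (0.2, [0.546, 0.402, 0.004])]
stop_face [(0.8, [0.561, 0.151, 0.01])]
stick [(0.92, [0.435, -0.214, 0.0])]
stick_face [(0.79, [0.443, -0.102, 0.01]), (0.41, [0.567, -0.495, -0.002])]
wide_block [(0.85, [0.429, -0.008, 0.003]), (0.26, [0.708, 0.362, 0.002])]
short_block [(0.6, [0.443, 0.258, 0.002])]
glue [(0.71, [0.551, 0.403, 0.003])]
tape [(0.95, [0.708, 0.362, 0.002]), (0.53, [0.588, 0.008, 0.018])]
tub [(0.75, [0.361, 0.439, -0.001]), (0.27, [0.436, -0.219, 0.002])]
knife [(0.54, [0.568, -0.497, -0.003])]
saw [(0.62, [0.8, 0.002, 0.002])]
side [ 0.057 -0.664  0.797]
blank [(0.92, [0.334, -0.102, 0.005]), (0.81, [0.346, 0.244, -0.0]), (0.76, [0.453, 0.128, 0.0]), (0.51, [0.354, 0.121, -0.001])]
box_mouth [(0.87, [0.591, 0.014, 0.017]), (0.42, [0.364, 0.433, -0.002])]
stop_face [(0.48, [0.562, 0.153, 0.015])]
stick [(0.71, [0.434, -0.217, 0.002]), (0.26, [0.548, 0.406, 0.002])]
stick_face [(0.71, [0.444, -0.104, 0.011])]
wide_block [(0.83, [0.429, -0.01, -0.0])]
short_block [(0.55, [0.449, 0.264, -0.001])]
glue [(0.81, [0.55, 0.406, -0.002])]
tape [(0.6, [0.707, 0.364, -0.001])]
tub [(0.71, [0.362, 0.435, -0.001])]
knife [(0.95, [0.57, -0.492, -0.001])]
saw [(0.57, [0.801, 0.002, -0.002])]
```

View pics/scene0.png

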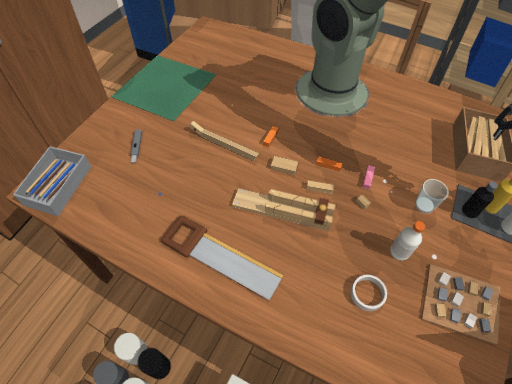

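View pics/side0.png

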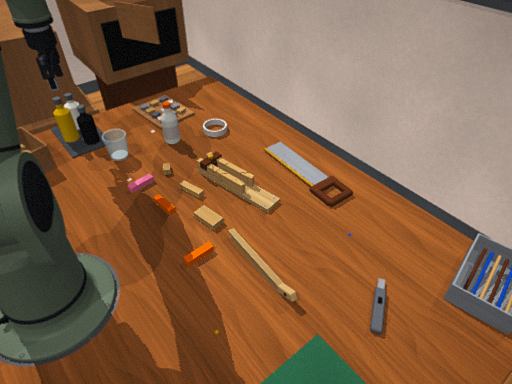

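The only loose plain-wood bar of blank size is at scene pixel (319,187). The orange bars at (270,135) and (329,162) and the pink one at (369,176) are look-alikes. The stick is at (224,140), and the box runs from (240,200) to (330,218) with the stop at (322,210). Next I fit yaws.

```bash
cat >> h.py <<'E'
def boxpts(x,y,yaw,xr,w,zr):
    c,s=np.cos(yaw),np.sin(yaw); P=[]
    for a in xr:
        for b in (-w/2,w/2):
            for z in zr: P.append([x+c*a-s*b,y+s*a+c*b,z])
    return np.array(P)
def sil(p,P,pose=None):
    m=np.zeros((384*4,512*4),np.uint8)
    h=cv2.convexHull(((w2px(p,P,pose)+.5)*4).astype(np.float32).reshape(-1,1,2)).astype(int)
    cv2.fillConvexPoly(m,h,1); return cv2.resize(m.astype(np.float32),(512,384),interpolation=cv2.INTER_AREA)
def fit(views,x0,xr,w,zr):
    """views: (pic,mask,pose)"""
    from scipy.optimize import minimize
    def f(v):
        e=0
        for p,m,s in views:
            q=sil(p,boxpts(v[0],v[1],v[2]/10,xr,w,zr),s); e+=1-np.minimum(q,m).sum()/np.maximum(q,m).sum()
        return e/len(views)
    best=min((minimize(f,[x0[0],x0[1],a*10],method='Nelder-Mead',options=dict(initial_simplex=[[x0[0],x0[1],a*10],[x0[0]+.01,x0[1],a*10],[x0[0],x0[1]+.01,a*10],[x0[0],x0[1],a*10+2]],xatol=1e-4)) for a in x0[2]),key=lambda r:r.fun)
    return best.x*[1,1,.1],best.fun
def near(q,p,xyz,pose=None):
    u=w2px(p,[xyz],pose)[0]
    for d in bot.trace(q,p):
        v,w=np.nonzero(d['region'])
        if len(v) and np.hypot(w.mean()-u[0],v.mean()-u[1])<18: return d['region'].astype(np.float32)
def rows(pos,yaw,n,grip=1.,s=None):
    """tool down. print n equal rows (shift applied before each turn)"""
    s=s or bot.observe(); p0=np.array(s['position']); y0=s['tool_rot'][2]
    dy=(yaw-y0+np.pi)%(2*np.pi)-np.pi; d=(np.array(pos)-p0)/n*1e3
    for i in range(n):
        y=y0+dy*i/n; print([round(float(v),1) for v in (np.cos(y)*d[0]+np.sin(y)*d[1],np.sin(y)*d[0]-np.cos(y)*d[1],-d[2])]+[0,0,round(float(-dy/n),4),grip])
E
python3 - <<'E'
from h import *
S=bot.grab_frame('scene');D=bot.grab_frame('side')
v=[]
for p in (S,D):
    m=near('blank',p,[.453,.124,.01]); print(m is not None)
    if m is not None: v.append((p,m,None))
r=fit(v,(.453,.124,[1.0,1.6,2.2,.3]),(-.04,.04),.022,(0,.02)); print(r,np.degrees(r[0][2]))
v=[]
for p in (S,D):
    m=near('stick',p,[.434,-.216,.013])
    if m is not None: v.append((p,m,None))
r=fit(v,(.434,-.216,[1.49]),(-.14,.12),.018,(0,.027)); print(len(v),r,np.degrees(r[0][2]))
rows([.453,.124,.25],2.679,10)
E
```

```text
True
True
(array([0.4552605 , 0.124469  , 1.83679238]), np.float64(0.0876569151878357)) 105.24045108200241
2 (array([ 0.43597008, -0.21860443,  1.51568504]), np.float64(0.15006014704704285)) 86.84235580411305
[-35.0, -31.2, 5.4, 0, 0, -0.0, 1.0]
[-35.0, -31.2, 5.4, 0, 0, -0.0, 1.0]
[-35.0, -31.2, 5.4, 0, 0, -0.0, 1.0]
[-35.0, -31.2, 5.4, 0, 0, -0.0, 1.0]
[-35.0, -31.2, 5.4, 0, 0, -0.0, 1.0]
[-35.0, -31.2, 5.4, 0, 0, -0.0, 1.0]
[-35.0, -31.2, 5.4, 0, 0, -0.0, 1.0]
[-35.0, -31.2, 5.4, 0, 0, -0.0, 1.0]
[-35.0, -31.2, 5.4, 0, 0, -0.0, 1.0]
[-35.0, -31.2, 5.4, 0, 0, -0.0, 1.0]
```

```bash
python3 - <<'E'
from h import *
rows([.455,.124,.25],1.835,10)
E
```

```text
[-35.2, -31.1, 5.4, 0, 0, 0.0844, 1.0]
[-37.7, -28.0, 5.4, 0, 0, 0.0844, 1.0]
[-39.9, -24.7, 5.4, 0, 0, 0.0844, 1.0]
[-41.8, -21.3, 5.4, 0, 0, 0.0844, 1.0]
[-43.5, -17.7, 5.4, 0, 0, 0.0844, 1.0]
[-44.8, -14.0, 5.4, 0, 0, 0.0844, 1.0]
[-45.8, -10.1, 5.4, 0, 0, 0.0844, 1.0]
[-46.5, -6.2, 5.4, 0, 0, 0.0844, 1.0]
[-46.9, -2.3, 5.4, 0, 0, 0.0844, 1.0]
[-46.9, 1.7, 5.4, 0, 0, 0.0844, 1.0]
```

```bash
python3 -m jog '[[[-35,-31,5,0,0,0.084,1],[-38,-28,5,0,0,0.084,1],[-40,-25,5,0,0,0.084,1],[-42,-21,5,0,0,0.084,1],[-43,-18,5,0,0,0.084,1]]]'; python3 -m jog '[[[-45,-14,5,0,0,0.084,1],[-46,-10,5,0,0,0.084,1],[-46,-6,5,0,0,0.084,1],[-47,-2,5,0,0,0.084,1],[-47,2,5,0,0,0.084,1]]]'; python3 -m jog '[[[0,0,0,0,0,0,1],[0,0,0,0,0,0,1]]]'
cat > look.py <<'E'
from h import *
import sys
np.set_printoptions(precision=4,suppress=True)
s=bot.observe(); print(s['clock'],s['position'],s['tool_rot'])
p=bot.grab_frame('wrist'); save(sys.argv[1],p)
E
python3 - <<'E'
import sys; sys.argv=['','w1']
exec(open('look.py').read())
for d in bot.trace('blank',p)[:3]:
    v,w=np.nonzero(d['region']); print(d['conf'],len(v),px2w(p,[[w.mean(),v.mean()]],.015,s))
m=near('blank',p,[.455,.124,.01],s)
if m is not None: print(fit([(p,m,s)],(.455,.124,[1.83]),(-.04,.04),.022,(0,.02)))
for q in ['box_mouth','stop_face']: print(q,[(d['conf'],d['xyz']) for d in bot.spot_point(q,p)[:2]])
E
```

```text
clock: 2.1
position: [0.3675, 0.3399, 0.2789]
tool_rot: [3.141, -0.0, 2.255]
force: [0.2, 0.2, 0.7]
grip_width: 0.0852
finger_force: 0.0
clock: 2.6
position: [0.4569, 0.123, 0.254]
tool_rot: [3.141, -0.0, 1.836]
force: [1.4, 0.7, 0.8]
grip_width: 0.0857
finger_force: 0.0
clock: 2.8
position: [0.4567, 0.1239, 0.2539]
tool_rot: [-3.142, 0.0, 1.837]
force: [-0.3, 0.1, -0.5]
grip_width: 0.0856
finger_force: 0.0
2.8 [0.4567 0.1239 0.2539] [-3.1416  0.0001  1.8369]
0.74 2320 [[0.3479 0.2475 0.015 ]]
0.59 1548 [[0.453 0.127 0.015]]
0.56 1867 [[0.3568 0.1198 0.015 ]]
(array([0.4538, 0.1248, 1.8383]), np.float64(0.045890867710113525))
box_mouth [(0.71, [0.588, 0.0113, 0.0156])]
stop_face []
```

View pics/w1.png

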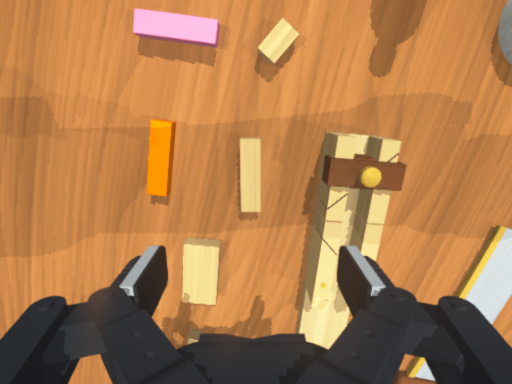

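The blank is at (250,175) in the wrist view, with the fit matching the fixed cameras. Descending to it.

```bash
python3 -m jog '[[[2,-2.6,40,0,0,0,1],[0,0,45,0,0,0,1],[0,0,45,0,0,0,1],[0,0,30,0,0,0,1],[0,0,16,0,0,0,1]]]' 40; python3 -m jog '[[[0,0,0,0,0,0,0],[0,0,0,0,0,0,0],[0,0,0,0,0,0,0],[0,0,0,0,0,0,0],[0,0,0,0,0,0,0]]]' 40;python3 -m jog '[[[0,0,0,0,0,0,0],[0,0,0,0,0,0,0]]]'
```

```text
clock: 3.55
position: [0.4523, 0.1264, 0.0755]
tool_rot: [-3.139, 0.0, 1.84]
force: [0.7, 0.7, 0.9]
grip_width: 0.0854
finger_force: 0.0
clock: 4.05
position: [0.4538, 0.1262, 0.0789]
tool_rot: [3.14, -0.0, 1.839]
force: [-1.4, 0.1, 13.4]
grip_width: 0.0209
finger_force: 38.7
clock: 4.25
position: [0.4538, 0.1262, 0.0789]
tool_rot: [3.14, -0.0, 1.839]
force: [-2.2, -0.2, 15.1]
grip_width: 0.0212
finger_force: 38.9
```

```bash
python3 -m jog '[[[0,0,-30,0,0,0,0],[0,0,-40,0,0,0,0],[0,0,-40,0,0,0,0],[0,0,-30,0,0,0,0],[0,0,-10,0,0,0,0]]]'; python3 - <<'E'
from h import *
rows([.602,-.06,.225],1.77,5,0)
E
```

```text
clock: 4.75
position: [0.4542, 0.1262, 0.2311]
tool_rot: [3.137, -0.001, 1.839]
force: [0.5, 1.1, -1.2]
grip_width: 0.0215
finger_force: 40.3
[-43.7, 18.6, 1.2, 0, 0, 0.0138, 0]
[-43.5, 19.2, 1.2, 0, 0, 0.0138, 0]
[-43.2, 19.8, 1.2, 0, 0, 0.0138, 0]
[-42.9, 20.4, 1.2, 0, 0, 0.0138, 0]
[-42.7, 21.0, 1.2, 0, 0, 0.0138, 0]
```

```bash
python3 -m jog '[[[-44,19,-3,0,0,0.014,0],[-44,19,-3,0,0,0.014,0],[-43,20,-3,0,0,0.014,0],[-43,20,-3,0,0,0.014,0],[-43,21,-3,0,0,0.014,0]]]'; python3 -m jog '[[[0,0,0,0,0,0,0],[0,0,0,0,0,0,0]]]'
python3 - <<'E'
import sys; sys.argv=['','w2']
exec(open('look.py').read())
for q in ['box_mouth','stop_face','box']: print(q,[(d['conf'],d['xyz']) for d in bot.spot_point(q,p)[:2]])
g=p['img']; cv2.imwrite('pics/w2b.png',cv2.resize(g[:,100:420,::-1],None,fx=2,fy=1.55)[:600])
E
```

```text
clock: 5.25
position: [0.6019, -0.0629, 0.2429]
tool_rot: [-3.141, -0.0, 1.768]
force: [1.2, 0.3, 0.2]
grip_width: 0.0211
finger_force: 40.4
clock: 5.45
position: [0.6011, -0.0623, 0.2423]
tool_rot: [-3.141, -0.0, 1.767]
force: [0.1, 0.4, -0.6]
grip_width: 0.0208
finger_force: 40.4
5.45 [ 0.6011 -0.0623  0.2423] [-3.1408 -0.      1.7669]
box_mouth [(0.77, [0.5839, 0.0106, 0.0129]), (0.26, [0.4345, -0.2129, 0.0021])]
stop_face []
box [(0.73, [0.5837, 0.0069, 0.0009])]
```

View pics/w2.png

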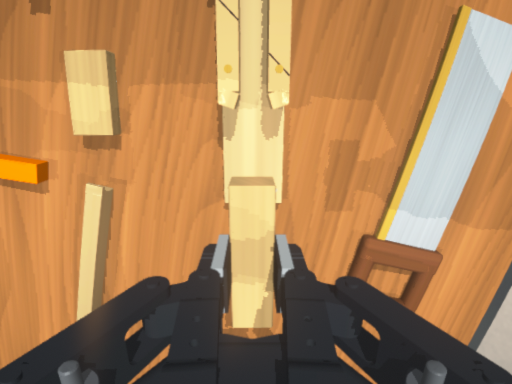

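```bash
cat > edge.py <<'E'
from h import *
np.set_printoptions(precision=4,suppress=True)
s=bot.observe(); p=bot.grab_frame('wrist')
R=p['img'].astype(float)[...,2]  # blue separates pale wood from bench
R=cv2.GaussianBlur(R,(3,3),0); G=np.abs(np.diff(R,axis=1))
def line(c,r0,r1,z,w=8):
    pts=[]
    for r in range(r0,r1):
        seg=G[r,c-w:c+w]; k=seg.argmax()
        if seg[k]>8: pts.append((c-w+k+.5,r))
    P=px2w(p,pts,z,s)[:,:2]
    for _ in range(4):
        m=np.median(P,0); P0=P.mean(0); d=np.linalg.svd(P-P0)[2][0]; d*=np.sign(d[1]); n=np.array([-d[1],d[0]])
        e=np.abs((P-P0)@n); P=P[e<=max(.001,2*np.median(e))]
    return P.mean(0),d,np.degrees(np.arctan2(d[1],d[0])),len(P)
L=line(217,4,92,.05);Rr=line(291,4,92,.05);l=line(224,125,195,.015);r=line(283,125,195,.015)
for a in (L,Rr,l,r): print(a)
for a,b in ((L,Rr),(l,r)):
    d=a[1]+b[1]; d/=np.linalg.norm(d); n=np.array([-d[1],d[0]]); m=(a[0]+b[0])/2
    print('width',(a[0]-b[0])@n,'mid',m,'yaw',np.arctan2(d[1],d[0]))
np.save('w.npy',p['img'])
c=p['img'][85:125,205:300]; print(px2w(p,[[225,105],[282,105]],.05,s),px2w(p,[[222,200],[280,203]],.015,s))
# mouth wall-top end: gradient along rows
V=np.abs(np.diff(R,axis=0))
for cc in range(220,292,6): print(cc, [ (int(i)+90,int(V[90+i,cc])) for i in np.argsort(-V[90:125,cc])[:3]])
cv2.imwrite('pics/z.png',cv2.resize(p['img'][60:220,195:310,::-1],None,fx=3.7,fy=3.7,interpolation=cv2.INTER_CUBIC))
E
python3 edge.py
```

```text
(array([0.5483, 0.0525]), array([-0.2012,  0.9795]), np.float64(101.6074428330127), 88)
(array([0.6078, 0.0653]), array([-0.1884,  0.9821]), np.float64(100.8568486436253), 85)
(array([ 0.5675, -0.0453]), array([-0.1916,  0.9815]), np.float64(101.04662062573921), 70)
(array([ 0.6269, -0.0333]), array([-0.2015,  0.9795]), np.float64(101.62455470341504), 70)
width 0.060868218872302614 mid [0.578  0.0589] yaw 1.7668342519924125
width 0.0605925027938629 mid [ 0.5972 -0.0393] yaw 1.7686396541902218
[[0.5632 0.0088 0.05  ]
 [0.6113 0.0185 0.05  ]] [[ 0.5738 -0.0879  0.015 ]
 [ 0.6351 -0.079   0.015 ]]
220 [(106, 35), (107, 32), (105, 22)]
226 [(108, 14), (109, 10), (107, 9)]
232 [(110, 11), (111, 8), (92, 7)]
238 [(92, 16), (93, 15), (95, 14)]
244 [(109, 6), (110, 5), (104, 3)]
250 [(111, 6), (110, 5), (105, 3)]
256 [(110, 5), (106, 4), (111, 3)]
262 [(91, 6), (113, 6), (101, 5)]
268 [(93, 13), (95, 12), (98, 7)]
274 [(110, 14), (111, 12), (109, 7)]
280 [(108, 14), (109, 12), (121, 7)]
286 [(106, 30), (107, 25), (105, 21)]
```

View pics/z.png

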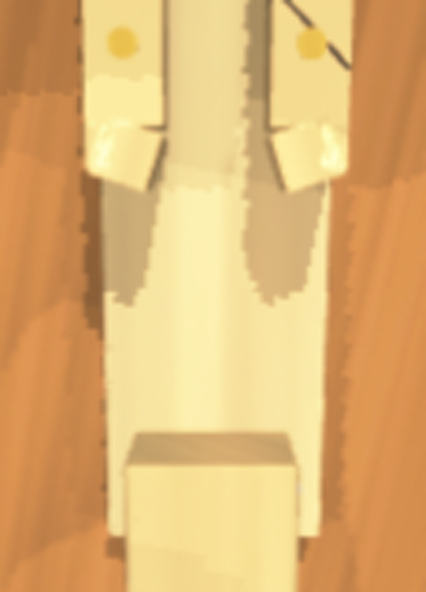

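```bash
python3 - <<'E'
from h import *
s=bot.observe(); p=bot.grab_frame('wrist')
z=s['position'][2]-.059
P=px2w(p,[[229,184.5],[274.5,184.5],[231,323],[272,323]],z,s)[:,:2]-s['position'][:2]
y=s['tool_rot'][2]; print(P@np.array([[np.cos(y),np.sin(y)],[np.sin(y),-np.cos(y)]]), s['position'],y)
d=np.array([np.cos(1.768),np.sin(1.768)]);m=np.array([.5865,.0142])
rows(np.r_[m-(.0415-.000)*d+.0013*d,.12],1.768,5,0)
E
```

```text
[[ 0.03946149 -0.01030625]
 [ 0.03945016  0.01026304]
 [-0.03690458 -0.01116954]
 [-0.03690927  0.01073347]] [ 0.6008681  -0.06029126  0.24293959] 1.770247484475135
[7.2, 0.1, 24.6, 0, 0, 0.0004, 0]
[7.2, 0.1, 24.6, 0, 0, 0.0004, 0]
[7.2, 0.1, 24.6, 0, 0, 0.0004, 0]
[7.2, 0.1, 24.6, 0, 0, 0.0004, 0]
[7.2, 0.1, 24.6, 0, 0, 0.0004, 0]
```

```bash
python3 -m jog '[[[7,0,25,0,0,0,0],[7,0,30,0,0,0,0],[7,0,30,0,0,0,0],[7,0,30,0,0,0,0],[7,0,20,0,0,0,0]]]'; python3 -m jog '[[[0,0,8,0,0,0,0],[0,0,2,0,0,0,0],[0,0,0,0,0,0,0]]]'
```

```text
clock: 6.25
position: [0.5935, -0.0261, 0.1062]
tool_rot: [-3.14, -0.0, 1.77]
force: [0.3, -0.0, -0.6]
grip_width: 0.0205
finger_force: 40.4
clock: 6.55
position: [0.5947, -0.0274, 0.0986]
tool_rot: [3.141, 0.0, 1.769]
force: [0.2, 0.6, -0.3]
grip_width: 0.0209
finger_force: 40.4
```

```bash
python3 -m jog '[[[1.5,0,2,0,0,0,0],[0,0,1,0,0,0,0],[0,0,1,0,0,0,0],[0,0,0,0,0,0,0]]]'
```

```text
clock: 6.95
position: [0.5941, -0.0256, 0.0941]
tool_rot: [3.141, 0.0, 1.769]
force: [-0.9, 0.3, 1.3]
grip_width: 0.021
finger_force: 40.4
```

```bash
python3 -m jog '[[[0,0,0.5,0,0,0,0],[0,0,0,0,0,0,0.7],[0,0,0,0,0,0,0.7],[0,0,0,0,0,0,0.7],[0,0,-10,0,0,0,0.7]]]'; python3 -m jog '[[[0,0,-35,0,0,0,1],[0,0,-45,0,0,0,1],[0,0,-45,0,0,0,1],[-10,0,-20,0,0,0,1],[0,0,0,0,0,0,1]]]'
python3 - <<'E'
import sys; sys.argv=['','w3']
exec(open('look.py').read())
m=near('blank',p,[.5945,-.026,.025],s)
if m is not None: print(fit([(p,m,s)],(.5945,-.026,[1.768]),(-.04,.04),.022,(.015,.035)))
for q in ['stop_face','box_mouth']: print(q,[(d['conf'],d['xyz']) for d in bot.spot_point(q,p)[:2]])
E
```

```text
clock: 7.45
position: [0.5934, -0.0256, 0.1028]
tool_rot: [-3.14, -0.0, 1.769]
force: [-0.0, -0.4, -0.4]
grip_width: 0.0601
finger_force: 0.0
clock: 7.95
position: [0.5971, -0.0367, 0.2524]
tool_rot: [3.136, 0.001, 1.767]
force: [0.9, -0.2, -0.3]
grip_width: 0.0854
finger_force: 0.0
7.95 [ 0.5971 -0.0367  0.2524] [3.1361 0.0013 1.7675]
(array([ 0.5937, -0.0265,  1.7736]), np.float64(0.0253257155418396))
stop_face []
box_mouth [(0.8, [0.5896, 0.011, 0.014])]
```

View pics/w3.png

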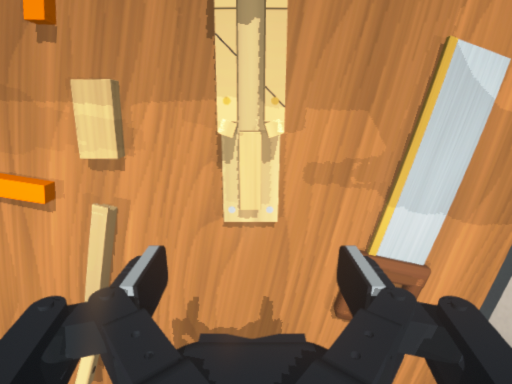

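Blank lies on the bed from (250,132) to (250,210), in line, nose at the mouth. Next the stick, at left (95,260).

```bash
python3 - <<'E'
from h import *
rows([.435,-.235,.25],1.51,6,1)
E
```

```text
[-27.4, -32.8, -0.4, 0, 0, 0.0432, 1]
[-28.8, -31.6, -0.4, 0, 0, 0.0432, 1]
[-30.1, -30.3, -0.4, 0, 0, 0.0432, 1]
[-31.4, -29.0, -0.4, 0, 0, 0.0432, 1]
[-32.6, -27.6, -0.4, 0, 0, 0.0432, 1]
[-33.8, -26.2, -0.4, 0, 0, 0.0432, 1]
```

```bash
python3 -m jog '[[[-27,-33,0,0,0,0.043,1],[-29,-32,0,0,0,0.043,1],[-30,-30,0,0,0,0.043,1],[-31,-29,0,0,0,0.043,1],[-33,-28,0,0,0,0.043,1]]]'; python3 -m jog '[[[-34,-26,0,0,0,0.043,1],[0,0,0,0,0,0,1],[0,0,0,0,0,0,1]]]'
python3 - <<'E'
import sys; sys.argv=['','w4']
exec(open('look.py').read())
for q in ['stick','stick_face']: print(q,[(d['conf'],d['xyz']) for d in bot.spot_point(q,p)[:2]])
E
```

```text
clock: 8.65
position: [0.4599, -0.2024, 0.2476]
tool_rot: [-3.14, -0.0, 1.553]
force: [0.3, -0.7, 0.8]
grip_width: 0.0851
finger_force: 0.0
clock: 8.95
position: [0.4342, -0.2355, 0.2479]
tool_rot: [-3.14, -0.0, 1.509]
force: [-0.2, 0.6, -0.2]
grip_width: 0.0858
finger_force: 0.0
8.95 [ 0.4342 -0.2355  0.2479] [-3.1404 -0.0003  1.5094]
stick [(0.96, [0.4349, -0.2123, 0.0042])]
stick_face [(0.59, [0.4468, -0.1022, 0.0104])]
```

View pics/w4.png

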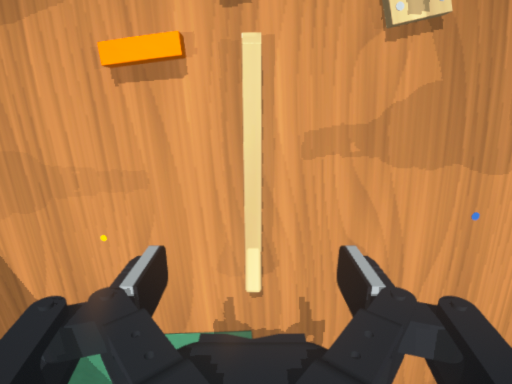

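```bash
python3 - <<'E'
from h import *
np.set_printoptions(precision=4,suppress=True)
s=bot.observe(); p=bot.grab_frame('wrist')
B=cv2.GaussianBlur(p['img'].astype(float)[...,2],(3,3),0)
out=[]
for r in range(50,240,10):
    g=np.diff(B[r,225:285]); a=g.argmax(); b=g.argmin(); out.append(px2w(p,[[225+a+.5,r],[225+b+.5,r]],.027,s)[:,:2])
o=np.array(out); mid=o.mean(1); print('w',np.linalg.norm(o[:,0]-o[:,1],axis=1))
d=np.linalg.svd(mid-mid.mean(0))[2][0]; d*=np.sign(d[1]); yaw=np.arctan2(d[1],d[0])
g=np.abs(np.diff(B[20:60,252])); tip=px2w(p,[[252,20+g.argmax()+.5]],.027,s)[0,:2]
k=px2w(p,[[252,248]],.027,s)[0,:2]; t=(tip-mid.mean(0))@d; tk=(k-mid.mean(0))@d
org=mid.mean(0)+d*(t-.12); print('yaw',yaw,'tip',tip,'org',org,'org from kink',mid.mean(0)+d*(tk+.1))
rows([*org,.09],yaw,5,1)
E
```

```text
w [0.0173 0.0175 0.0176 0.0177 0.0179 0.0171 0.0172 0.0173 0.0175 0.0177
 0.0178 0.018  0.0171 0.0173 0.0175 0.0177 0.0179 0.0181 0.0183]
yaw 1.5175056646794909 tip [ 0.4435 -0.0965] org [ 0.4352 -0.2162] org from kink [ 0.4356 -0.2092]
[3.6, -0.2, 31.6, 0, 0, -0.001, 1]
[3.6, -0.2, 31.6, 0, 0, -0.001, 1]
[3.6, -0.2, 31.6, 0, 0, -0.001, 1]
[3.6, -0.2, 31.6, 0, 0, -0.001, 1]
[3.6, -0.2, 31.6, 0, 0, -0.001, 1]
```

```bash
python3 -m jog '[[[4,0,30,0,0,-0.002,1],[4,0,40,0,0,-0.002,1],[4,0,40,0,0,-0.002,1],[4,0,35,0,0,-0.002,1],[2,0,20,0,0,0,1]]]' 60; python3 -m jog '[[[0,0,2,0,0,0,0.5],[0,0,0,0,0,0,0],[0,0,0,0,0,0,0],[0,0,0,0,0,0,0],[0,0,0,0,0,0,0]]]' 60
```

```text
clock: 9.65
position: [0.4354, -0.2158, 0.0808]
tool_rot: [-3.139, -0.001, 1.521]
force: [0.1, 0.6, 0.3]
grip_width: 0.0856
finger_force: 0.0
clock: 10.15
position: [0.4364, -0.2174, 0.0825]
tool_rot: [3.14, 0.0, 1.519]
force: [-2.1, 2.6, 17.3]
grip_width: 0.0163
finger_force: 58.1
```

```bash
python3 -m jog '[[[0,0,-10,0,0,0,0],[0,0,-30,0,0,0,0],[0,0,-40,0,0,0,0],[0,0,-30,0,0,0,0],[0,0,0,0,0,0,0]]]'; python3 - <<'E'
from h import *
p=bot.grab_frame('wrist'); s=dict(position=[.5971,-.0367,.2524],tool_rot=[3.1361,.0013,1.7675])
print(px2w(p,[[335,315],[370,255],[430,265]],.02,s))
rows([.6266,-.1868,.19],1.768,6,0)
E
```

```text
clock: 10.65
position: [0.437, -0.2179, 0.1954]
tool_rot: [3.136, 0.001, 1.519]
force: [0.0, 0.9, -1.5]
grip_width: 0.0161
finger_force: 59.3
[[ 0.73484235 -0.18818238  0.02      ]
 [ 0.75133249 -0.09920214  0.02      ]
 [ 0.82910801 -0.09895727  0.02      ]]
[6.7, 31.4, 0.6, 0, 0, -0.0415, 0]
[5.4, 31.6, 0.6, 0, 0, -0.0415, 0]
[4.1, 31.8, 0.6, 0, 0, -0.0415, 0]
[2.8, 32.0, 0.6, 0, 0, -0.0415, 0]
[1.5, 32.0, 0.6, 0, 0, -0.0415, 0]
[0.1, 32.1, 0.6, 0, 0, -0.0415, 0]
```

```bash
python3 -m jog '[[[7,31,0,0,0,-0.042,0],[5,32,0,0,0,-0.042,0],[4,32,0,0,0,-0.042,0],[3,32,0,0,0,-0.042,0],[1,32,0,0,0,-0.042,0]]]'; python3 -m jog '[[[0,32,10,0,0,-0.04,0],[0,0,40,0,0,0,0],[0,0,20,0,0,0,0],[0,0,0,0,0,0,0],[0,0,0,0,0,0,0]]]'
python3 - <<'E'
import sys; sys.argv=['','w5']
exec(open('look.py').read())
for q in ['stick_face']: print(q,[(d['conf'],d['xyz']) for d in bot.spot_point(q,p)[:2]])
d=np.array([np.cos(1.768),np.sin(1.768)]);n=np.array([-d[1],d[0]]);e=s['position'][:2]-[.5865,.0142];print(e@d,e@n)
E
```

```text
clock: 11.2
position: [0.5953, -0.1916, 0.1906]
tool_rot: [-3.14, -0.001, 1.731]
force: [0.6, 0.5, 0.1]
grip_width: 0.0166
finger_force: 59.3
clock: 11.7
position: [0.6258, -0.1873, 0.1214]
tool_rot: [-3.141, -0.0, 1.768]
force: [-0.9, 0.3, 0.3]
grip_width: 0.017
finger_force: 59.2
11.7 [ 0.6258 -0.1873  0.1214] [-3.1408 -0.0002  1.7684]
stick_face []
-0.20534006981682865 0.0009667223230937355
```

View pics/w5.png

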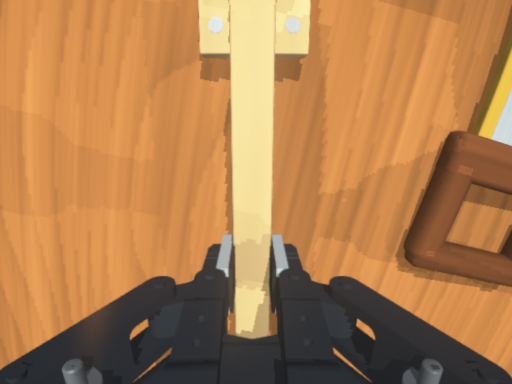

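```bash
python3 -m jog '[[[0,1,12,0,0,0,0],[0,0,7,0,0,0,0],[0,0,2,0,0,0,0],[0,0,0,0,0,0,0],[0,0,0,0,0,0,0]]]'
python3 - <<'E'
from h import *
p=bot.grab_frame('side'); c=w2px(p,[[.6,-.06,.03]])[0].astype(int); print(c,bot.observe()['position'])
x,y=c; cv2.imwrite('pics/s5.png',cv2.resize(p['img'][y-50:y+50,x-70:x+60,::-1],None,fx=6,fy=6,interpolation=cv2.INTER_CUBIC))
E
```

```text
clock: 12.3
position: [0.627, -0.187, 0.1005]
tool_rot: [3.142, 0.0, 1.769]
force: [0.4, -0.2, -1.0]
grip_width: 0.0165
finger_force: 59.2
[265 196] [ 0.62710136 -0.18704035  0.1006267 ]
```

View pics/s5.png

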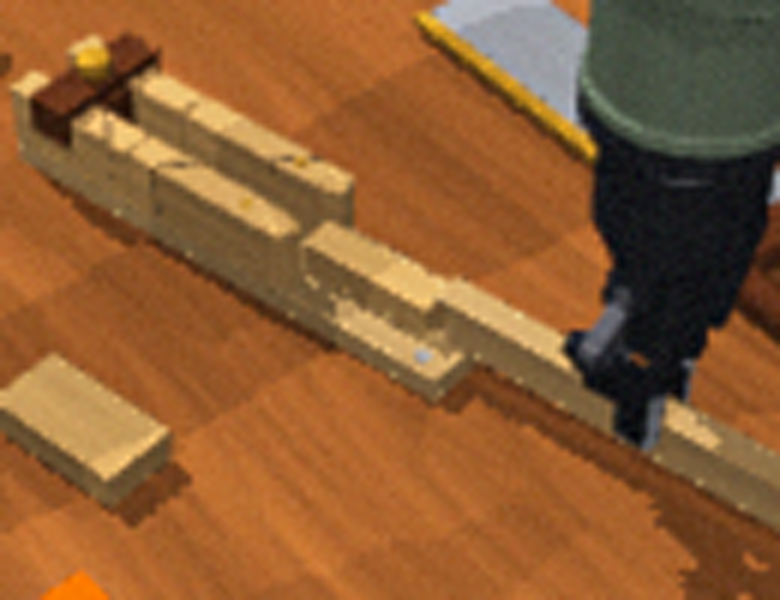

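```bash
python3 -m jog '[[[4,0,1.5,0,0,0,0],[5,0,0,0,0,0,0],[6,0,0,0,0,0,0],[6,0,0,0,0,0,0],[6,0,0,0,0,0,0]]]'; python3 -m jog '[[[6,0,0,0,0,0,0],[6,0,0,0,0,0,0],[6,0,0,0,0,0,0],[6,0,0,0,0,0,0],[6,0,0,0,0,0,0]]]'
python3 - <<'E'
from h import *
s=bot.observe()
d=np.array([np.cos(1.768),np.sin(1.768)]);n=np.array([-d[1],d[0]]);e=s['position'][:2]-[.5865,.0142];print(e@d,e@n,s['tool_rot'][2])
p=bot.grab_frame('side'); c=w2px(p,[[.59,-.0,.03]])[0].astype(int)
x,y=c; cv2.imwrite('pics/s6.png',cv2.resize(p['img'][y-50:y+50,x-70:x+60,::-1],None,fx=6,fy=6,interpolation=cv2.INTER_CUBIC))
E
```

```text
clock: 12.85
position: [0.6216, -0.1597, 0.099]
tool_rot: [3.142, -0.0, 1.769]
force: [-0.1, -0.3, -0.8]
grip_width: 0.0169
finger_force: 59.2
clock: 13.35
position: [0.6157, -0.1306, 0.0989]
tool_rot: [3.142, 0.0, 1.769]
force: [-0.4, -0.4, -0.6]
grip_width: 0.0167
finger_force: 59.2
-0.14768122895743158 -0.0002703333292101359 1.7687576684658624
```

View pics/s6.png

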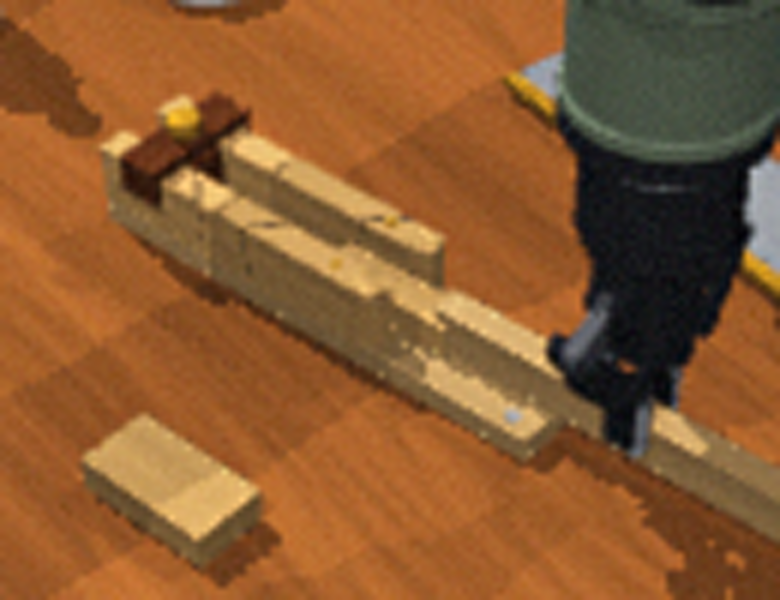

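The blank is in the channel mouth with the stick behind it, and there is no jam. Pushing on.

```bash
python3 -m jog '[[[7,0,0,0,0,0,0],[7,0,0,0,0,0,0],[7,0,0,0,0,0,0],[7,0,0,0,0,0,0],[7,0,0,0,0,0,0]]]'; python3 -m jog '[[[7,0,0,0,0,0,0],[7,0,0,0,0,0,0],[7,0,0,0,0,0,0],[7,0,0,0,0,0,0],[7,0,0,0,0,0,0]]]'; python3 -m jog '[[[3,0,0,0,0,0,0],[3,0,0,0,0,0,0],[1,0,0,0,0,0,0]]]'
python3 - <<'E'
from h import *
s=bot.observe()
d=np.array([np.cos(1.768),np.sin(1.768)]);n=np.array([-d[1],d[0]]);e=s['position'][:2]-[.5865,.0142];print(e@d,e@n,s['tool_rot'][2])
p=bot.grab_frame('wrist'); save('w7',p)
b=bot.grab_frame('scene')
for P in (p,b): print([(q,r['conf'],r['xyz'], ((np.array(r['xyz'][:2])-[.5865,.0142])@d)) for q in ['stop_face','stick_face','blank'] for r in bot.spot_point(q,P)[:4] if r['xyz'][0]>.5])
E
```

```text
clock: 13.9
position: [0.6088, -0.0961, 0.0989]
tool_rot: [-3.142, -0.0, 1.769]
force: [-0.2, 0.9, -1.6]
grip_width: 0.0164
finger_force: 59.2
clock: 14.4
position: [0.6019, -0.0619, 0.0989]
tool_rot: [-3.142, 0.0, 1.769]
force: [0.3, -0.8, -0.4]
grip_width: 0.0164
finger_force: 59.2
clock: 14.7
position: [0.6006, -0.0554, 0.0989]
tool_rot: [3.142, 0.0, 1.769]
force: [0.8, 0.1, -0.8]
grip_width: 0.0167
finger_force: 59.2
-0.07099878671417892 -0.0002227204049953732 1.7688432621798276
[('stick_face', 0.97, [0.5783, 0.056, 0.0291], np.float64(0.042596453873456626))]
[('stop_face', 0.51, [0.5623, 0.1498, 0.0108], np.float64(0.1377132969868849)), ('stick_face', 0.8, [0.5812, 0.0564, 0.0259], np.float64(0.04242051007287897)), ('blank', 0.67, [0.567, 0.0953, 0.0147], np.float64(0.08334873873334876))]
```

View pics/w7.png

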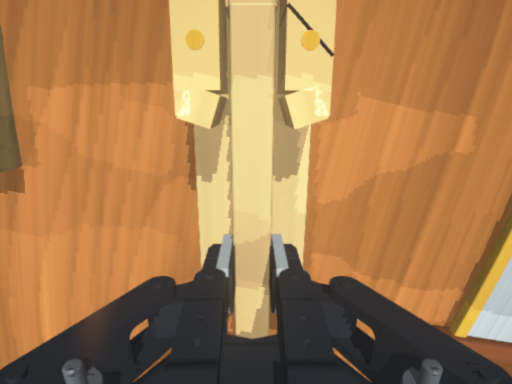

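Stick is straight in the channel (cols 230–274) with clearance both sides. About 16 mm to go, so I creep.

```bash
python3 -m jog '[[[2,0,0,0,0,0,0],[2,0,0,0,0,0,0],[2,0,0,0,0,0,0],[2,0,0,0,0,0,0],[1,0,0,0,0,0,0]]]'; python3 -m jog '[[[1,0,0,0,0,0,0],[1,0,0,0,0,0,0],[1,0,0,0,0,0,0]]]'
```

```text
clock: 15.6
position: [0.5988, -0.0464, 0.0989]
tool_rot: [-3.142, -0.0, 1.769]
force: [-0.2, 0.0, -0.3]
grip_width: 0.0167
finger_force: 59.2
clock: 15.9
position: [0.5983, -0.0438, 0.0989]
tool_rot: [-3.142, 0.0, 1.769]
force: [-0.7, -0.7, -0.3]
grip_width: 0.0164
finger_force: 59.2
```

```bash
python3 -m jog '[[[0.5,0,0,0,0,0,0],[0.5,0,0,0,0,0,0],[0,0,0,0,0,0,0]]]'
```

```text
clock: 16.2
position: [0.5981, -0.0428, 0.0989]
tool_rot: [-3.142, 0.0, 1.769]
force: [0.0, -0.1, -1.1]
grip_width: 0.0164
finger_force: 59.2
```

```bash
python3 -m jog '[[[0.5,0,0,0,0,0,0],[0.5,0,0,0,0,0,0],[0,0,0,0,0,0,0]]]'
```

```text
clock: 16.5
position: [0.5979, -0.0417, 0.0989]
tool_rot: [-3.142, -0.0, 1.769]
force: [0.2, 0.2, -1.2]
grip_width: 0.0165
finger_force: 59.2
```

Nose is near 0.136; continuing in half-millimetre steps.

```bash
python3 -m jog '[[[0.5,0,0,0,0,0,0],[0.5,0,0,0,0,0,0],[0,0,0,0,0,0,0]]]'
```

```text
clock: 16.8
position: [0.5977, -0.0408, 0.0989]
tool_rot: [-3.142, -0.0, 1.769]
force: [0.0, 0.5, -0.9]
grip_width: 0.0164
finger_force: 59.2
```

```bash
python3 -m jog '[[[0.5,0,0,0,0,0,0],[0.5,0,0,0,0,0,0],[0,0,0,0,0,0,0]]]'
```

```text
clock: 17.1
position: [0.5976, -0.0406, 0.099]
tool_rot: [3.141, 0.001, 1.768]
force: [-0.2, -4.5, -0.6]
grip_width: 0.0167
finger_force: 59.3
```

```bash
python3 - <<'E'
from h import *
p=bot.grab_frame('scene'); c=w2px(p,[[.568,.11,.04]])[0].astype(int); x,y=c
cv2.imwrite('pics/s8.png',cv2.resize(p['img'][y-35:y+35,x-50:x+50,::-1],None,fx=8,fy=8,interpolation=cv2.INTER_CUBIC))
E
```

```text
(no output)
```

Contact: 4.5 N where the stop was estimated (nose ≈ 0.137, stop ≈ 0.138). That also takes me past the 10 allowed picture views, so the rest is checked numerically. I'll seat the blank slightly, back off, then measure.

```bash
python3 -m jog '[[[0.4,0,0,0,0,0,0],[0,0,0,0,0,0,0]]]'; python3 -m jog '[[[-1,0,0,0,0,0,0],[-4,0,0,0,0,0,0],[-8,0,0,0,0,0,0],[-15,0,0,0,0,0,0],[-20,0,0,0,0,0,0]]]';python3 -m jog '[[[-20,0,0,0,0,0,0],[-20,0,0,0,0,0,0],[-20,0,0,0,0,0,0],[-20,0,0,0,0,0,0],[-20,0,0,0,0,0,0]]]';python3 -m jog '[[[-20,0,0,0,0,0,0],[-20,0,-10,0,0,0,0],[0,0,-40,0,0,0,0],[0,0,-40,0,0,0,0],[0,0,0,0,0,0,0]]]'
python3 - <<'E'
from h import *
np.set_printoptions(precision=4,suppress=True)
m=np.array([.5865,.0142]);d=np.array([np.cos(1.768),np.sin(1.768)])
print(bot.observe()['position'])
for nme in ('scene','side'):
    p=bot.grab_frame(nme)
    k=near('blank',p,[.576,.11-.02,.03])
    print(nme,[(q,round(r['conf'],2),np.array(r['xyz']),(np.array(r['xyz'][:2])-m)@d) for q in ['stop_face','blank'] for r in bot.spot_point(q,p)[:5] if r['xyz'][0]>.5])
    t=np.arange(.04,.16,.003); P=np.c_[m+t[:,None]*d,np.full(len(t),.035)]
    u=w2px(p,P).round().astype(int); print([(round(float(a),3),p['img'][v,w].tolist()) for a,(w,v) in zip(t,u)])
E
```

```text
clock: 17.35
position: [0.5976, -0.0405, 0.099]
tool_rot: [3.141, 0.001, 1.768]
force: [0.2, -7.0, -0.0]
grip_width: 0.0168
finger_force: 59.3
clock: 17.85
position: [0.6071, -0.0874, 0.0989]
tool_rot: [-3.142, -0.0, 1.77]
force: [0.8, -0.3, -1.4]
grip_width: 0.0169
finger_force: 59.2
clock: 18.35
position: [0.6264, -0.1869, 0.0989]
tool_rot: [-3.141, 0.0, 1.768]
force: [0.2, 0.4, -0.9]
grip_width: 0.0164
finger_force: 59.2
clock: 18.85
position: [0.6359, -0.2264, 0.1942]
tool_rot: [3.135, 0.004, 1.767]
force: [0.2, 0.1, -1.1]
grip_width: 0.0165
finger_force: 59.3
[ 0.6359 -0.2264  0.1942]
scene [('stop_face', 0.51, array([0.5591, 0.1504, 0.0105]), np.float64(0.13892863746852557)), ('blank', 0.57, array([0.5671, 0.1089, 0.0141]), np.float64(0.09666555467621907))]
[(0.04, [134, 111, 81]), (0.043, [138, 114, 83]), (0.046, [123, 100, 72]), (0.049, [121, 98, 70]), (0.052, [113, 94, 66]), (0.055, [144, 120, 84]), (0.058, [182, 148, 103]), (0.061, [198, 161, 115]), (0.064, [196, 160, 115]), (0.067, [190, 155, 111]), (0.07, [205, 167, 118]), (0.073, [219, 181, 127]), (0.076, [224, 187, 133]
[... 1165 characters left out ...]
18, 176, 101]), (0.079, [218, 176, 101]), (0.082, [173, 135, 83]), (0.085, [210, 163, 99]), (0.088, [210, 163, 99]), (0.091, [212, 169, 98]), (0.094, [236, 190, 114]), (0.097, [236, 190, 114]), (0.1, [224, 174, 102]), (0.103, [234, 192, 119]), (0.106, [231, 188, 111]), (0.109, [227, 180, 106]), (0.112, [232, 185, 111]), (0.115, [176, 136, 76]), (0.118, [176, 136, 76]), (0.121, [237, 189, 113]), (0.124, [230, 182, 107]), (0.127, [230, 182, 107]), (0.13, [240, 194, 119]), (0.133, [233, 185, 109]), (0.136, [233, 185, 109]), (0.139, [153, 106, 60]), (0.142, [236, 184, 112]), (0.145, [236, 184, 112]), (0.148, [131, 92, 54]), (0.151, [187, 141, 81]), (0.154, [187, 141, 81]), (0.157, [81, 54, 33])]
```

Numbers agree: blank spans 0.057–0.137 and its nose meets the dark tongue with no gap. The stop hasn't moved. The stick goes back to its free spot.

```bash
python3 - <<'E'
from h import *
rows([.4364,-.2174,.12],1.519,6,0)
E
```

```text
[7.5, -32.1, 11.3, 0, 0, 0.0416, 0]
[6.2, -32.4, 11.3, 0, 0, 0.0416, 0]
[4.8, -32.6, 11.3, 0, 0, 0.0416, 0]
[3.5, -32.8, 11.3, 0, 0, 0.0416, 0]
[2.1, -32.9, 11.3, 0, 0, 0.0416, 0]
[0.7, -33.0, 11.3, 0, 0, 0.0416, 0]
```

```bash
python3 -m jog '[[[7,-32,2,0,0,0.042,0],[6,-32,2,0,0,0.042,0],[5,-33,2,0,0,0.042,0],[4,-33,2,0,0,0.042,0],[2,-33,5,0,0,0.042,0]]]'; python3 -m jog '[[[1,-33,20,0,0,0.04,0],[0,0,40,0,0,0,0],[0,0,25,0,0,0,0],[0,0,5,0,0,0,0],[0,0,0,0,0,0,0]]]'
```

```text
clock: 19.75
position: [0.4682, -0.2183, 0.1758]
tool_rot: [3.142, 0.0, 1.557]
force: [0.7, -1.7, -1.4]
grip_width: 0.0166
finger_force: 59.2
clock: 20.25
position: [0.4362, -0.2172, 0.0856]
tool_rot: [-3.14, -0.0, 1.518]
force: [0.5, -0.6, -0.5]
grip_width: 0.0166
finger_force: 59.2
```

```bash
python3 -m jog '[[[0,0,1,0,0,0,0],[0,0,1,0,0,0,0],[0,0,0.7,0,0,0,0],[0,0,0,0,0,0,0]]]'
```

```text
clock: 20.65
position: [0.4368, -0.217, 0.0837]
tool_rot: [3.141, 0.0, 1.519]
force: [0.1, -0.2, -1.2]
grip_width: 0.0165
finger_force: 59.2
```

```bash
python3 -m jog '[[[0,0,0.6,0,0,0,0],[0,0,0.4,0,0,0,0],[0,0,0,0,0,0,0]]]'; python3 -m jog '[[[0,0,0,0,0,0,0.3],[0,0,0,0,0,0,0.6],[0,0,0,0,0,0,0.6],[0,0,-3,0,0,0,0.6],[0,0,-15,0,0,0,0.8]]]'; python3 -m jog '[[[0,0,-40,0,0,0,1],[0,0,-45,0,0,0,1],[0,0,-45,0,0,0,1],[0,0,-45,0,0,0,1],[0,0,0,0,0,0,1]]]'
python3 - <<'E'
from h import *
np.set_printoptions(precision=4,suppress=True)
s=bot.observe();print(s['force'])
for n in ('scene','side','wrist'):
    p=bot.grab_frame(n)
    for q in ['stick','stick_face','wide_block','blank','stop_face']: print(n,q,[(round(r['conf'],2),np.array(r['xyz'])) for r in bot.spot_point(q,p)[:4]])
    m=near('stick',p,[.435,-.217,.013],s)
    if n!='wrist' and m is not None: print(fit([(p,m,None)],(.434,-.216,[1.519]),(-.14,.12),.018,(0,.027)))
E
```

```text
clock: 20.95
position: [0.4366, -0.217, 0.0825]
tool_rot: [3.141, -0.0, 1.519]
force: [-1.2, 1.2, 8.4]
grip_width: 0.0169
finger_force: 60.6
clock: 21.45
position: [0.4359, -0.2169, 0.0996]
tool_rot: [-3.14, -0.001, 1.519]
force: [1.0, -0.4, 0.6]
grip_width: 0.064
finger_force: 0.0
clock: 21.95
position: [0.4379, -0.2179, 0.2802]
tool_rot: [3.134, 0.001, 1.518]
force: [1.1, -0.6, -0.8]
grip_width: 0.0852
finger_force: 0.0
[ 1.0538 -0.6447 -0.7686]
scene stick [(0.8, array([ 0.4368, -0.2154,  0.0038]))]
scene stick_face [(0.82, array([ 0.4442, -0.1002,  0.0063]))]
scene wide_block [(0.66, array([ 0.4271, -0.0062,  0.0026]))]
scene blank [(0.57, array([0.3517, 0.2468, 0.0005])), (0.55, array([ 0.3336, -0.0973, -0.0002])), (0.46, array([0.566 , 0.1088, 0.0159]))]
scene stop_face [(0.67, array([0.5648, 0.1479, 0.0121]))]
(array([ 0.4363, -0.2247,  1.4953]), np.float64(0.14144986867904663))
side stick [(0.67, array([ 0.437 , -0.2192,  0.0038]))]
side stick_face [(0.78, array([ 0.4415, -0.1016,  0.0116]))]
side wide_block [(0.72, array([ 0.4284, -0.008 ,  0.0023]))]
side blank [(0.76, array([ 0.3355, -0.1022,  0.0009])), (0.71, array([0.3549, 0.1186, 0.0021])), (0.7, array([ 0.3445,  0.246 , -0.002 ])), (0.59, array([0.5685, 0.1125, 0.0125]))]
side stop_face [(0.65, array([0.562 , 0.1519, 0.0148]))]
(array([ 0.4374, -0.2115,  1.5297]), np.float64(0.15664565563201904))
wrist stick [(0.91, array([ 0.4341, -0.2124,  0.0044]))]
wrist stick_face [(0.94, array([ 0.4434, -0.1026,  0.0097]))]
wrist wide_block []
wrist blank [(0.75, array([ 0.3346, -0.1004,  0.0031]))]
wrist stop_face []
```

```bash
python3 -c "
from workcell import bot
print(bot.job_done())"
```

```text
the job is handed in; nothing more can be done
None
```

The job is handed in at about 22 s of the 61 s allowed: by measurement, the blank rests against the length stop, fed there with the push stick at no more than about 7 N, the stop has not moved, and the stick lies back on the bench clear of the box; I viewed 11 pictures instead of the allowed 10.

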